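Set the hold-down screw on a lacquer panel jig

TASK

Bed the lacquered panel in its jig: press the round-headed spring plunger all the way down to its stop, then let it spring back up. Then turn the flat-headed thumbscrew clockwise until it seats, back it off a quarter turn so that it does not mark the lacquer, and finish still gripping the thumbscrew there, keeping it still so that the lock nut can be tightened. Do not disturb the bottle, jar and box standing around.

Things in the scene. Friction and masses are not known exactly. Their poses are not given: they have to be found in the camera images.
- jig: Jig fixed to the table: pale board 200 (x) x 270 (y) x 18 mm with a black lacquered panel in it (top 28 mm above the table). Origin: centre of its underside. Two identical steel brackets stand near its robot-side (-x) edge, about 160 mm apart along y, arms 26 mm wide reaching out over the panel, tops 68 mm above the table. One carries the plunger, the other the thumbscrew; sides vary.
- plunger_top (a point): The middle of the top of the plunger's head: a domed round steel head 31 mm across and about 14 mm thick, on a 10 mm upright rod with a spring round it. When up, the top is 110 mm above the table. It moves straight down when pressed.
- plunger (a joint): Travel of the plunger in metres: 0 = up, 0.012 = fully down on its stop. The spring needs about 3 N to start and 8 N to hold it fully down; at the stop the force rises sharply. It springs back up by itself.
- thumbscrew_grip (a point): On the thumbscrew's upright axis, half-way up its flat steel head, 104 mm above the table. Head: upright paddle 36 mm wide (this frame's x), 10 mm thick (y, the way to pinch it), 32 mm tall (88 to 120 mm above the table); below it a 12 mm neck and, up to 78 mm above the table, an 18 mm hex lock nut and the bracket. z up; the frame turns with the screw. The head stays at its height as it turns.
- thumbscrew (a joint): Angle of the thumbscrew in rad, growing clockwise seen from above: 3.0 = seated (a hard stop), 0 = unscrewed as far as it goes; a quarter turn back from the seat is 1.43. At 0 the paddle's wide way lies along the bracket's x. It starts 0.8 to 2.4 short of the seat, has 0.05 N m of friction and stays where it is left, so it may be let go and gripped again.
- screw_bracket: The fixed steel bracket that carries the thumbscrew, upright; its origin is on the screw's axis, 18 mm above the table (the height of the board's top); the post stands 66 mm away along its -x. Its x and y run parallel to the jig's.
- glue_bottle_mid (a point): Bystander, to be left alone: white squeeze bottle with a grey pointed cap, 50 mm across, 112 mm high; the point is on its axis 40 mm above the table.
- jar_mid (a point): Bystander, to be left alone: clear glass jar with a metal lid, 52 mm across, 55 mm high; the point is at its centre, 27 mm above the table.
- lacquer_box_mid (a point): Bystander, to be left alone: black lacquered box with a lid, 73 x 53 mm, 40 mm high; the point is at its centre, 20 mm above the table.

How it is judged:
By the outcome, as a careful person would: the job done as asked, in the order asked, and still so for the second after the job is handed in, while the arm keeps its last pose, push and grip.
It also fails if it takes over 72 s, if anything falls off the work surface, if the arm or the gripper's body presses on something with over 40 N, if the wrist force passes 120 N, or if a joint passes its speed limit or range.

ROBOT

A 7-joint arm with a two-finger parallel gripper is mounted at the origin on the work surface. World frame = base frame: x ahead of the robot, y to its left, z up, the work surface at z = 0. Lengths are in m, angles in rad, forces in N, time in s.
With the tool pointing down it reaches from about 0.4 to 0.875 m from the base axis. Payload 19.3 kg.
Tool frame: the origin (TCP) lies midway between the tips of the shut fingers; the grasp point (between the pads) lies 19 mm behind it (bot.tcp_to_grasp is the distance from the TCP to the grasp point, in m); z points along the fingers, y is the direction in which the jaws open and shut (so a half turn about z gives the same grasp; the last joint's range is limited). The gripper opens to 85 mm and grips with 20 to 120 N. Pads are 22 mm wide; open, the fingers measure 114 mm over their backs; the gripper's body (76 mm by 85 mm) begins 54 mm behind the grasp point. The pads swing forward as they close: fully open they stand 13 mm farther back than shut.
Start: joints at [1.266, 0.521, -0.036, 1.599, 0.021, 1.021, -0.113], TCP at [0.145, -0.608, 0.231] pointing down, gripper open.
Joint ranges: [-2.91, 2.91], [-0.3, 2.13], [-1.5, 1.42], [0.17, 2.43], [-1.26, 4.41], [0.16, 1.93], [-2.52, 2.52]. Speed limits (rad/s): [1.89, 1.89, 2.39, 2.39, 3.01, 3.01, 3.01].

INTERFACE

Orientations are given as [roll, pitch, yaw] about the fixed x, y, z axes, in that order (R = Rz(yaw) Ry(pitch) Rx(roll)).
In Python, from workcell import bot gives the robot as it stands. The module is installed in compiled form; this text tells all that it offers.
- The arm moves only by the tool drive_tool, never from a script. Its argument "series" is a list of rows, each a list of 5 numbers: the opening in per cent of the stroke, from 0 (shut) to 100 (fully open), then the shift along the world's x, y, z in m, then the turn about the world's z in rad. A call has 1 to 12 rows; each row shifts and turns the pose as measured when the row begins; what a row does not reach is not made up. A row lasts 1/10 s, in which the tool goes at most 50 mm and 8.59 degrees, less where a joint would pass 70% of its speed; a pose out of reach is approached as far as the arm can. A call with a gripper value outside its range is refused whole. The fingers move at their own pace and stop on an object; "newtons" is the grip in N (left out, the last holds). Time passes only in rows, so rows that do not move let the fingers close. It gives the time, the measured TCP pose, the force and the opening at its end, in the units of the state.
- bot.observe(): the state, without advancing time (a new reading comes with each control period).
- bot.grab_frame(name): name is "scene" or "top" or "wrist"; returns the picture (480x640x3 uint8, red, green, blue); there is no depth.
- bot.camera_info(name): a dict with "fx", "fy", "cx", "cy" (pixels), "cam_to_world" (4x4, takes a point from camera to world coordinates). Camera axes: x right, y down, z forward; pixel columns grow to the right and rows downward; lengths in m; the calibration is good to about 2 mm. A picture is of the moment at which its call begins: read the wrist's pose just before it. camera_info takes no time and is no camera call; for the wrist camera it gives the pose at the moment of the call.
- bot.job_done(): hands the job in, once; it reports no verdict.
Trained networks look in the newest picture that a camera, given by its name, has taken for a name from the list of things; names that differ only in an ending like _2 or _b are one class to them, and where a whole thing is asked for, a point or a joint stands for the part that bears it (a point fixed in the world has none). Each returns a list of dicts, best first, with "conf" (0 to 1); they miss things now and then, are a little off and sometimes report something else, mostly with a low value. They report only what shows in the picture. A call takes as long as a camera call.
- bot.masks_of(camera, target): "mask" (480x640 bool, what is visible of it) and "point" ([column, row] in pixels, amid what is visible of it).
The state is a dict: "clock": time; "qpos": joint angles; "qd": joint speeds; "joint_efforts": joint torques, N m; "position": TCP position; "tool_rot": TCP orientation; "force": force on the tool from outside, world axes, zero at the start; "moment": the same for the moment, N m; "grip_width": finger opening in m.
Only numpy, scipy, OpenCV 4.12 (cv2) and the standard library are available. Lean on these libraries where they do the work, as an engineer would, in place of code of your own. Each camera call takes 0.05 s, during which the arm holds its last target.

## Working session

There is one attempt and no reset: what is moved stays moved. The work goes in short steps, Python scripts to look and compute and a tool call to move; the robot and the scene stay as the last step left them, time stands still between calls to the robot, and variables do not carry over. Pictures are saved under pics/ and viewed, and the job is handed in when it is done.

Besides the shell and the picture viewer there is one more tool, called after "Call:" by a JSON object that holds its "api" and its "payload", one argument or row to a line. drive_tool: Moves the arm, as the interface text tells. Its arguments: {"type":"object","properties":{"series":{"type":"array","items":{"type":"array","items":{"type":"number"}}},"newtons":{"type":"number"}},"required":["series"]}

```bash
mkdir -p pics; ls; python3 - <<'E'
from workcell import bot
import cv2
s=bot.observe()
for k,v in s.items(): print(k,v)
print(bot.tcp_to_grasp)
for n in ["scene","top","wrist"]:
    im=bot.grab_frame(n); cv2.imwrite(f"pics/a_{n}.png",im[:,:,::-1])
    c=bot.camera_info(n); print(n,c)
E
```

```text
pics
clock 0.0
qpos [ 1.26580416  0.5220463  -0.03631988  1.59999776  0.02117605  1.0210758
 -0.11280735]
qd [ 1.18124098e-03  3.59571647e-04 -8.26172266e-04  1.64684075e-03
  1.30322784e-03  9.91701313e-05  9.07297796e-04]
joint_efforts [-3.35135583e-04 -9.27121997e+01  1.97981916e+00 -3.69929123e+01
  1.77342421e-02  8.25119350e-03  6.21912045e-05]
position [ 0.1452906  -0.60753788  0.23070935]
tool_rot [-3.14045123e+00  6.39829505e-05  2.34755648e-01]
force [-0.02399689  0.04444271  0.04742087]
moment [0.01083254 0.01865679 0.00058089]
grip_width 0.0849183118857107
0.0187
scene {'fx': 433.9999246768143, 'fy': 433.9999246768143, 'cx': 322.5052114241929, 'cy': 239.59472158369942, 'cam_to_world': array([[-0.81523906,  0.49483892, -0.30086495,  0.90543899],
       [ 0.57907247,  0.70349539, -0.41203072,  0.35352311],
       [ 0.00776827, -0.51012615, -0.86006451,  0.73932056],
       [ 0.        ,  0.        ,  0.        ,  1.        ]])}
top {'fx': 562.8960248877162, 'fy': 562.8960248877162, 'cx': 321.89816563182427, 'cy': 240.41551513216854, 'cam_to_world': array([[ 0.01617242, -0.99170329,  0.12752662,  0.5371886 ],
       [-0.99962161, -0.01887465, -0.02000957,  0.04664807],
       [ 0.02225058, -0.12715476, -0.99163329,  1.09382317],
       [ 0.        ,  0.        ,  0.        ,  1.        ]])}
wrist {'fx': 358.42749621033244, 'fy': 358.42749621033244, 'cx': 320.58508607712287, 'cy': 242.22983274497668, 'cam_to_world': array([[ 0.23330623, -0.93030623, -0.28301683,  0.21696113],
       [-0.97240186, -0.22370907, -0.06624863, -0.58929731],
       [-0.00168192,  0.29066231, -0.95682422,  0.37374661],
       [ 0.        ,  0.        ,  0.        ,  1.        ]])}
```

View pics/a_scene.png

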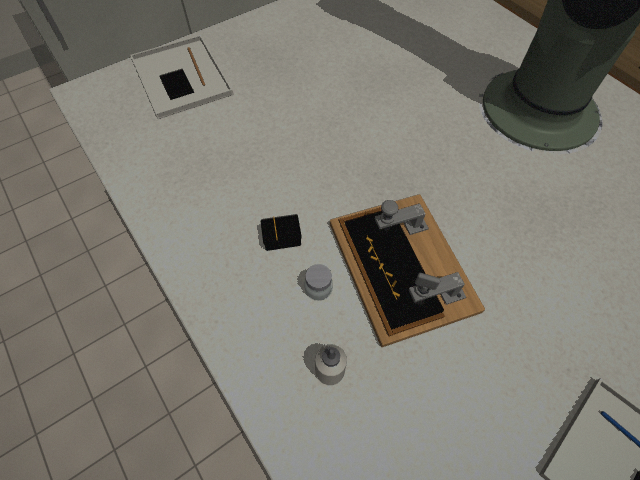

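View pics/a_top.png

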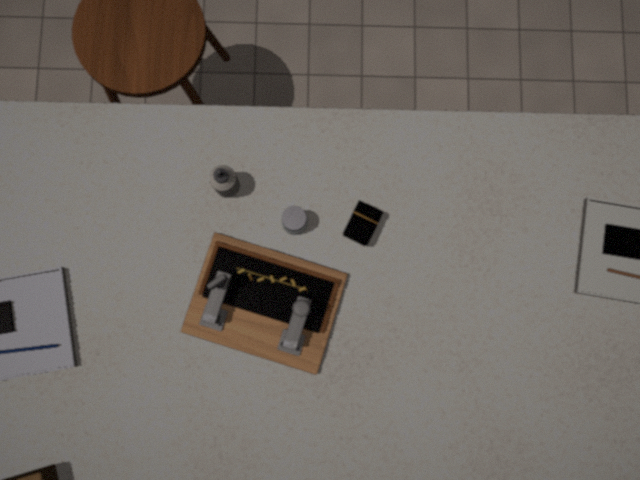

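The scene view shows the plunger near (389,208) and the thumbscrew near (424,285). In the top view they are near (300,307) and (217,281). The bottle, jar and box stand on the far side of the jig. Next I triangulate.

```bash
cat > h.py <<'E'
import numpy as np, cv2
from workcell import bot
def ray(c,px):
    d=np.array([(px[0]-c['cx'])/c['fx'],(px[1]-c['cy'])/c['fy'],1.0]); T=np.array(c['cam_to_world'])
    d=T[:3,:3]@d; return T[:3,3],d/np.linalg.norm(d)
def atz(c,px,z):
    o,d=ray(c,px); return o+d*(z-o[2])/d[2]
def tri(rays):
    A=np.zeros((3,3));b=np.zeros(3)
    for o,d in rays:
        P=np.eye(3)-np.outer(d,d);A+=P;b+=P@o
    p=np.linalg.solve(A,b)
    return p,[np.linalg.norm((np.eye(3)-np.outer(d,d))@(p-o)) for o,d in rays]
def proj(c,p):
    T=np.linalg.inv(np.array(c['cam_to_world']));q=T[:3,:3]@np.array(p)+T[:3,3]
    return np.array([c['fx']*q[0]/q[2]+c['cx'],c['fy']*q[1]/q[2]+c['cy']])
E
python3 - <<'E'
from h import *
for n in ["plunger_top","thumbscrew_grip","jig","screw_bracket","glue_bottle_mid","jar_mid","lacquer_box_mid"]:
    rs=[];out=[]
    for cam in ["scene","top"]:
        m=bot.masks_of(cam,n)
        for r in m[:2]:
            ys,xs=np.nonzero(r['mask']); rect=cv2.minAreaRect(np.c_[xs,ys].astype(np.float32))
            print(n,cam,round(r['conf'],2),np.round(r['point'],1),len(xs),np.round(rect[0],1),np.round(rect[1],1),rect[2])
        if m: rs.append(ray(bot.camera_info(cam),m[0]['point']))
    if len(rs)==2: print('  ->',tri(rs))
print(bot.observe()['clock'])
E
```

```text
plunger_top scene 0.76 [386.8 211.6] 271 [389. 215.] [30. 16.] 90.0
thumbscrew_grip scene 0.87 [423.  284.9] 322 [427.  288.5] [29. 22.] 90.0
thumbscrew_grip top 0.72 [264.5 300.8] 13372 [264.  302.5] [144.  108.5] 17.744672775268555
thumbscrew_grip top 0.51 [215.1 281.9] 159 [217.5 282.8] [10.  20.6] 60.2551155090332
  -> (array([ 0.54600819,  0.15802516, -0.03742835]), [np.float64(0.025263099486454013), np.float64(0.025263099486454024)])
jig top 0.72 [265.5 301. ] 12775 [263.6 302.9] [143.1 107.1] 17.10272979736328
jig top 0.67 [225.2 183.5] 701 [224.6 181.1] [32.4 25.2] 56.30992889404297
screw_bracket scene 0.69 [437.4 287.7] 1261 [437.2 288.3] [30.6 54.8] 86.90594482421875
screw_bracket top 0.91 [215.8 305.5] 1035 [216.7 300.5] [24.1 57.5] 12.52880573272705
screw_bracket top 0.19 [365.2 221.1] 1137 [361.7 223.1] [29.1 39.8] 26.56505012512207
  -> (array([0.54931225, 0.21754499, 0.03824087]), [np.float64(0.0032888230879053394), np.float64(0.003288823087905596)])
glue_bottle_mid scene 0.64 [332.9 367.6] 1042 [330.5 364.5] [39. 31.] 90.0
glue_bottle_mid scene 0.59 [317.  278.6] 849 
[... 161 characters left out ...]
64(0.004521522966948752), np.float64(0.004521522966948721)])
jar_mid scene 0.61 [319.2 281. ] 843 [318.5 282. ] [36. 27.] 90.0
jar_mid top 0.86 [294.7 218.7] 625 [294. 220.] [28. 26.] 90.0
jar_mid top 0.58 [363.7 222.9] 1024 [362.  223.5] [28.2 38.5] 26.56505012512207
  -> (array([0.71354902, 0.07931978, 0.0298392 ]), [np.float64(0.0019597934597592576), np.float64(0.0019597934597590685)])
lacquer_box_mid scene 0.55 [278.6 231.3] 1225 [281.1 231.9] [32.2 38.9] 81.57302856445312
lacquer_box_mid top 0.96 [363.8 220.5] 1066 [361.9 222.7] [28.2 39.8] 26.56505012512207
  -> (array([ 0.71440348, -0.05452392,  0.02321484]), [np.float64(0.0009980504959925726), np.float64(0.0009980504959926741)])
0.85
```

```bash
python3 - <<'E'
import cv2
a=cv2.imread('pics/a_top.png')[225:385,170:360]; cv2.imwrite('pics/c_top.png',cv2.resize(a,None,fx=4,fy=3.75,interpolation=cv2.INTER_CUBIC))
a=cv2.imread('pics/a_scene.png')[185:345,320:490]; cv2.imwrite('pics/c_scene.png',cv2.resize(a,None,fx=3.7,fy=3.7,interpolation=cv2.INTER_CUBIC))
E
```

```text
(no output)
```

View pics/c_top.png

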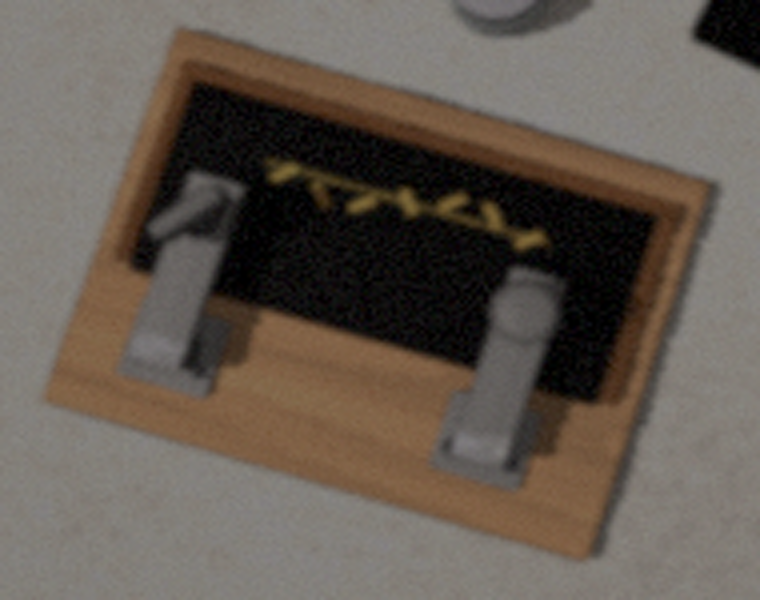

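View pics/c_scene.png

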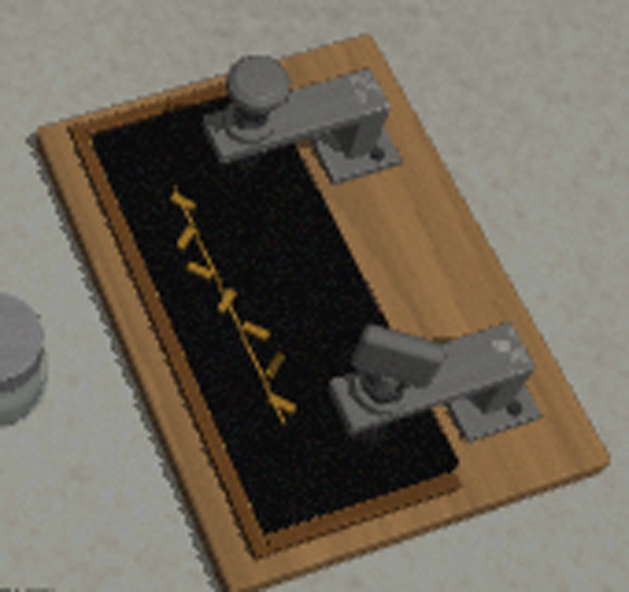

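```bash
python3 - <<'E'
from h import *
ct=bot.camera_info('top');cs=bot.camera_info('scene')
t=lambda x,y:(x/4+170-.37,y/3.75+225-.37); s=lambda x,y:(x/3.7+320-.37,y/3.7+185-.37)
C=[atz(ct,t(*p),.018) for p in [(180,28),(718,183),(590,558),(45,400)]]
for p in C: print(np.round(p,4))
D=[atz(cs,s(*p),.018) for p in [(38,130),(370,36),(608,462),(235,590)]]
for p in D: print('s',np.round(p,4))
for a,b in [(0,1),(3,2),(3,0),(2,1)]:
    v=C[b]-C[a]; print(np.linalg.norm(v[:2]),np.degrees(np.arctan2(v[1],v[0])))
print('mean',np.mean(C,0),np.mean(D,0))
print('plunger',tri([ray(ct,t(525,300)),ray(cs,s(258,76))]))
print('plunger@.11',atz(ct,t(525,303),.108),atz(cs,s(258,78),.108))
print('screw',tri([ray(ct,t(190,210)),ray(cs,s(400,355))]))
for p in [(155,228),(222,195)]: print('paddle top end',atz(ct,t(*p),.118))
for p in [(370,330),(440,360)]: print('paddle s end',atz(cs,s(*p),.118))
E
```

```text
[0.6877 0.2315 0.018 ]
[ 0.6128 -0.0282  0.018 ]
[0.4246 0.0298 0.018 ]
[0.4985 0.287  0.018 ]
s [ 0.6146 -0.0209  0.018 ]
s [0.4262 0.0348 0.018 ]
s [0.5027 0.2895 0.018 ]
s [0.6882 0.2347 0.018 ]
0.27030821474491773 -106.09522980254914
0.2675932930597239 -106.02511393219304
0.1972581497799284 -16.349702771887213
0.19696147854099408 -17.139967792472486
mean [0.55589738 0.13000494 0.018     ] [0.55794632 0.13452956 0.018     ]
plunger (array([0.54973453, 0.06250966, 0.11264199]), [np.float64(0.001406079109306286), np.float64(0.0014060791093062624)])
plunger@.11 [0.54930745 0.06146318 0.108     ] [0.54695305 0.06234949 0.108     ]
screw (array([0.58960426, 0.20932526, 0.10485651]), [np.float64(0.0007079468126443384), np.float64(0.0007079468126443207)])
paddle top end [0.58078663 0.2212691  0.118     ]
paddle top end [0.59644369 0.19309589 0.118     ]
paddle s end [0.59823036 0.19658508 0.118     ]
paddle s end [0.58334433 0.22444799 0.118     ]
```

Jig yaw is about -16.3°, the plunger is near (0.549, 0.062) and the screw near (0.589, 0.208). The paddle lies at about -61°, so the joint is at about 0.78 rad. These agree with the stated heights. I'll move over and refine with the wrist camera.

Call:
{"api": "drive_tool", "payload": {
  "series": [
    [0,0.026,0.043,0.005,0.1],
    [0,0.026,0.043,0.005,0.145],
    [0,0.026,0.043,0,0.145],
    [0,0.026,0.043,0,0.145],
    [0,0.026,0.043,0,0.145],
    [0,0.026,0.043,0,0.145],
    [0,0.026,0.043,0,0.145],
    [0,0.026,0.043,0,0.145],
    [0,0.026,0.043,0,0.145],
    [0,0.026,0.043,0,0.145],
    [0,0.026,0.043,0,0.145],
    [0,0,0,0,0]
  ],
  "newtons": 20
}}

```text
clock: 2.05
position: [0.4278, -0.1313, 0.2432]
tool_rot: [3.134, 0.007, 1.84]
force: [-0.3, -0.8, -0.5]
grip_width: -0.0001
```

Call:
{"api": "drive_tool", "payload": {
  "series": [
    [0,0.024,0.039,0,0.12],
    [0,0.024,0.039,0,0.12],
    [0,0.024,0.039,0,0],
    [0,0.024,0.039,0,0],
    [0,0.024,0.037,-0.02,0],
    [0,0,0,-0.02,0],
    [0,0,0,0,0]
  ]
}}

```text
clock: 2.75
position: [0.5509, 0.0679, 0.2026]
tool_rot: [3.132, 0.009, 2.085]
force: [-0.9, -0.1, 0.3]
grip_width: 0.0001
```

```bash
python3 - <<'E'
from h import *
s=bot.observe(); print(s['clock'],s['position'],s['tool_rot'],s['qpos'],s['force'])
c=bot.camera_info('wrist'); im=bot.grab_frame('wrist'); cv2.imwrite('pics/b_wrist.png',im[:,:,::-1]); np.save('b.npy',c,allow_pickle=True)
print(c['cam_to_world'])
print(proj(c,[.549,.062,.11]),proj(c,[.5896,.209,.104]))
for n in ['plunger_top','thumbscrew_grip']:
  for r in bot.masks_of('wrist',n)[:2]:
    ys,xs=np.nonzero(r['mask']);print(n,r['conf'],r['point'],len(xs),cv2.minAreaRect(np.c_[xs,ys].astype(np.float32)))
E
```

```text
2.75 [0.55090245 0.06788989 0.20263702] [3.13197193 0.00900451 2.08518631] [ 0.24479282  0.50702348 -0.65848404  1.80266446  0.38327704  0.94953383
 -0.0625122 ] [-0.91314727 -0.0717184   0.29288326]
[[ 0.87016544  0.46810063  0.15392824  0.51257955]
 [ 0.49267827 -0.83216142 -0.25451031  0.13385758]
 [ 0.00895671  0.29730317 -0.95474112  0.34483947]
 [ 0.          0.          0.          1.        ]]
[312.18549692 252.38146822] [484.58612731  84.35328502]
plunger_top 0.82 [304.2, 246.1] 1486 ((307.7000427246094, 244.40003967285156), (42.48529052734375, 42.0380744934082), 63.43495178222656)
plunger_top 0.53 [357.7, 147.9] 51300 ((358.479248046875, 138.85174560546875), (236.09829711914062, 327.2822570800781), 48.366458892822266)
thumbscrew_grip 0.93 [481.8, 83.7] 2712 ((467.0, 78.0), (68.0, 72.0), 90.0)
```

View pics/b_wrist.png

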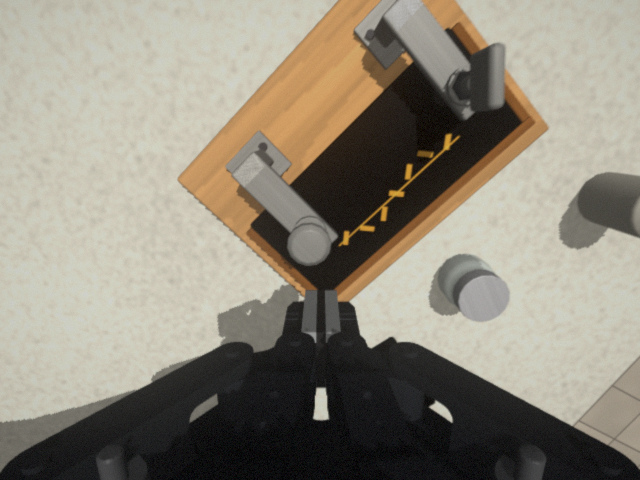

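The wrist view shows the domed plunger head at about (308,243) and the paddle at about (488,77), with the nut visible at its left.

```bash
python3 - <<'E'
from h import *
cw=np.load('b.npy',allow_pickle=True).item()
im=cv2.imread('pics/b_wrist.png'); a=cv2.resize(im[20:150,400:560],None,fx=4.5,fy=4.5,interpolation=cv2.INTER_CUBIC); cv2.imwrite('pics/b_c.png',a)
a=cv2.resize(im[190:290,260:360],None,fx=5,fy=5,interpolation=cv2.INTER_CUBIC); cv2.imwrite('pics/b_p.png',a)
ct=bot.camera_info('top');cs=bot.camera_info('scene')
t=lambda x,y:(x/4+170-.37,y/3.75+225-.37); s=lambda x,y:(x/3.7+320-.37,y/3.7+185-.37)
R=[ray(ct,t(525,303)),ray(cs,s(258,78)),ray(cw,(308,243))]
print(tri(R),tri([R[1],R[2]]),tri([R[0],R[2]])); print(atz(cw,(308,243),.106))
E
```

```text
(array([0.54633842, 0.06254003, 0.10484445]), [np.float64(0.00317903573282), np.float64(0.001663531492220497), np.float64(0.0033934217210951963)]) (array([0.54453238, 0.06270376, 0.10397049]), [np.float64(0.0020812846824090807), np.float64(0.0020812846824091037)]) (array([0.54776863, 0.06106011, 0.0884984 ]), [np.float64(0.001909663589832338), np.float64(0.0019096635898319795)])
[0.54370543 0.06539081 0.106     ]
```

View pics/b_c.png

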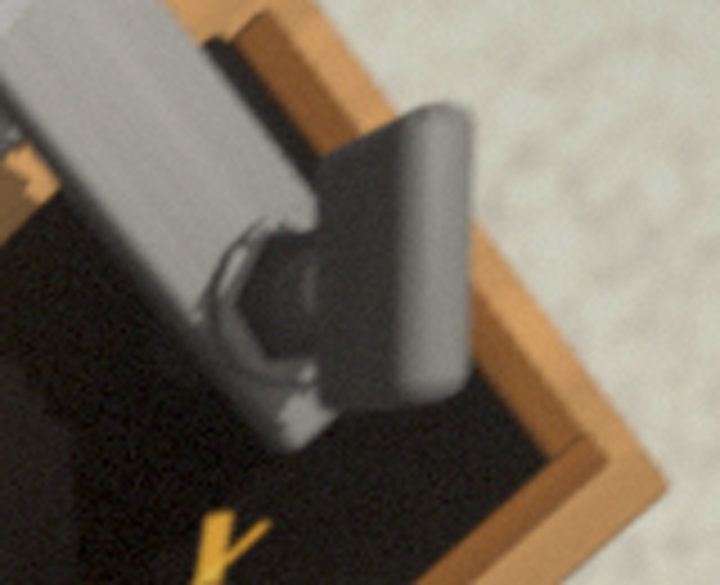

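View pics/b_p.png

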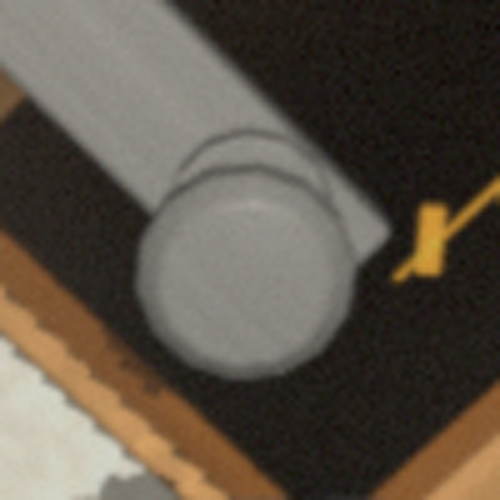

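```bash
python3 - <<'E'
from h import *
cw=np.load('b.npy',allow_pickle=True).item()
ct=bot.camera_info('top');cs=bot.camera_info('scene')
t=lambda x,y:(x/4+170-.37,y/3.75+225-.37)
w=lambda x,y:(x/4.5+400-.4,y/4.5+20-.4)
a=atz(cw,w(438,105),.119);b=atz(cw,w(436,395),.119);print(a,b,(a+b)/2,np.linalg.norm(a-b),np.degrees(np.arctan2(*(b-a)[1::-1])))
print('nut',atz(cw,w(268,300),.073))
print(proj(cs,(a+b)/2),proj(ct,(a+b)/2))
E
```

```text
[0.57771662 0.22507177 0.119     ] [0.59865889 0.19771965 0.119     ] [0.58818775 0.21139571 0.119     ] 0.03444876117216315 -52.560379965396606
nut [0.58468841 0.20883606 0.073     ]
[430.77360767 277.13349299] [214.20806261 281.1975789 ]
```

Call:
{"api": "drive_tool", "payload": {
  "series": [
    [0,-0.003,-0.005,-0.04,0],
    [0,0,0,-0.03,0],
    [0,0,0,-0.01,0],
    [0,0,0,0,0]
  ]
}}

```text
clock: 3.3
position: [0.5511, 0.0574, 0.1291]
tool_rot: [3.122, 0.016, 2.076]
force: [-0.5, -0.1, 0.0]
grip_width: 0.0
```

Call:
{"api": "drive_tool", "payload": {
  "series": [
    [0,-0.003,0.006,-0.01,0],
    [0,0,0,-0.004,0],
    [0,0,0,0,0]
  ]
}}

```text
clock: 3.6
position: [0.5494, 0.0634, 0.1176]
tool_rot: [3.118, 0.018, 2.075]
force: [-1.8, -0.6, 0.2]
grip_width: -0.0001
```

Call:
{"api": "drive_tool", "payload": {
  "series": [
    [0,-0.002,0,-0.005,0],
    [0,0,0,-0.004,0],
    [0,0,0,-0.004,0],
    [0,0,0,0,0]
  ]
}}

```text
clock: 4.0
position: [0.548, 0.0637, 0.105]
tool_rot: [3.116, 0.019, 2.075]
force: [-0.9, -0.8, 5.6]
grip_width: -0.0001
```

Call:
{"api": "drive_tool", "payload": {
  "series": [
    [0,0,0,-0.004,0],
    [0,0,0,-0.003,0],
    [0,0,0,0,0]
  ]
}}

```text
clock: 4.3
position: [0.5481, 0.0637, 0.0985]
tool_rot: [3.116, 0.02, 2.075]
force: [-3.6, -0.9, 7.3]
grip_width: -0.0001
```

Call:
{"api": "drive_tool", "payload": {
  "series": [
    [0,0,0,-0.002,0],
    [0,0,0,-0.001,0],
    [0,0,0,-0.001,0]
  ]
}}

```text
clock: 4.6
position: [0.5484, 0.0638, 0.0982]
tool_rot: [3.116, 0.023, 2.074]
force: [-9.5, -1.0, 24.3]
grip_width: -0.0003
```

The force rose sharply, from 7 to 24 N with almost no movement at z = 0.098, so the plunger is at its stop. I'll hold a moment, then lift.

Call:
{"api": "drive_tool", "payload": {
  "series": [
    [0,0,0,-0.001,0],
    [0,0,0,0,0],
    [0,0,0,0.004,0],
    [0,0,0,0.008,0],
    [0,0,0,0.02,0],
    [50,0,0,0.04,0],
    [50,0,0,0.03,0],
    [50,0,0,0,0]
  ]
}}

```text
clock: 5.4
position: [0.5476, 0.0641, 0.2052]
tool_rot: [3.117, 0.023, 2.075]
force: [0.4, 0.3, 0.4]
grip_width: 0.0418
```

Call:
{"api": "drive_tool", "payload": {
  "series": [
    [50,0.009,0.036,0,0],
    [50,0.011,0.036,0,0],
    [50,0.011,0.036,0,0],
    [50,0.009,0.03,0,0],
    [50,0,0,0,0]
  ]
}}

```text
clock: 5.9
position: [0.5887, 0.205, 0.2053]
tool_rot: [3.117, 0.024, 2.07]
force: [-0.5, -0.3, -0.1]
grip_width: 0.0428
```

```bash
python3 - <<'E'
from h import *
s=bot.observe(); print(s['clock'],s['position'],s['tool_rot'],s['qpos'],s['force'])
c=bot.camera_info('wrist'); im=bot.grab_frame('wrist'); cv2.imwrite('pics/d_wrist.png',im[:,:,::-1]); np.save('d.npy',c,allow_pickle=True)
print(proj(c,[.589,.209,.119]))
for n in ['thumbscrew_grip']:
  for r in bot.masks_of('wrist',n)[:2]:
    ys,xs=np.nonzero(r['mask']);print(n,r['conf'],r['point'],len(xs),cv2.minAreaRect(np.c_[xs,ys].astype(np.float32)))
a=cv2.resize(im[180:300,240:400,::-1],None,fx=5,fy=5,interpolation=cv2.INTER_CUBIC); cv2.imwrite('pics/d_c.png',a)
t=bot.grab_frame('top'); cv2.imwrite('pics/d_t.png',cv2.resize(t[230:370,170:350,::-1],None,fx=4,fy=4,interpolation=cv2.INTER_CUBIC))
E
```

```text
5.9 [0.58873545 0.20495905 0.20530292] [3.1166971  0.0243692  2.07010637] [-0.01747618  0.59914702 -0.63670751  1.63367035  0.434162    1.02502361
 -0.29360908] [-0.49174847 -0.25090648 -0.13263897]
[320.10962222 242.83913151]
thumbscrew_grip 0.74 [319.3, 232.7] 937 ((318.840087890625, 234.54798889160156), (24.95928382873535, 56.67897415161133), 3.2704880237579346)
```

View pics/d_wrist.png

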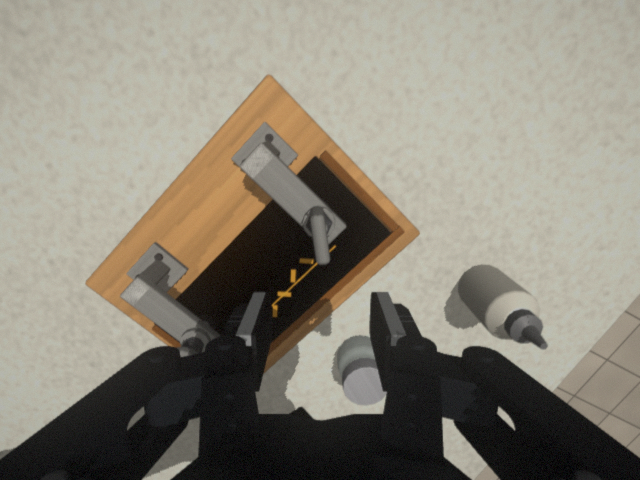

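View pics/d_c.png

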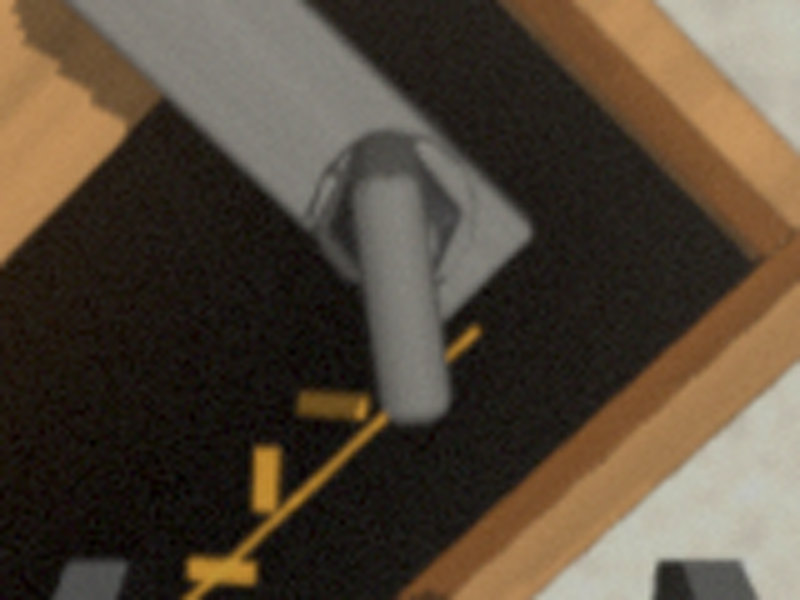

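The wrist view shows the paddle edge-on from about (317,216) to (323,262), between the jaws and nearly parallel to the pads.

```bash
python3 - <<'E'
from h import *
c=np.load('d.npy',allow_pickle=True).item()
w=lambda x,y:(x/5+240-.4,y/5+180-.4)
for A,B in [((388,180),(417,412)),]:
    a=atz(c,w(*A),.119);b=atz(c,w(*B),.119);d=b-a
    print(a,b,(a+b)/2,np.linalg.norm(d),np.degrees(np.arctan2(d[1],d[0])))
T=np.array(c['cam_to_world']);print(np.degrees(np.arctan2(T[1,1],T[0,1])))
s=bot.observe();print(np.degrees(s['tool_rot']))
print('nut',atz(c,w(388,222),.075))
# bracket edges direction on z=.068
a=atz(c,w(68,0),.068);b=atz(c,w(325,245),.068);print('br',np.degrees(np.arctan2(*(b-a)[1::-1])))
a=atz(c,w(300,0),.068);b=atz(c,w(530,228),.068);print('br',np.degrees(np.arctan2(*(b-a)[1::-1])))
E
```

```text
[0.5783659  0.22450372 0.119     ] [0.59731298 0.1978889  0.119     ] [0.58783944 0.21119631 0.119     ] 0.03267017282009451 -54.55294439722782
-61.77318032824317
[178.67222451   1.54007194 118.36567751]
nut [0.58738859 0.2092949  0.075     ]
br -16.677582133192164
br -16.58934662449688
```

Paddle axis is about (0.5876, 0.2105) and its direction about -54.6°, with the bracket at -16.6°, so the joint is at about 0.66 rad. I'll align and descend.

Call:
{"api": "drive_tool", "payload": {
  "series": [
    [50,-0.001,0.005,-0.03,0.12],
    [50,0,0,-0.03,0],
    [50,0,0,0,0]
  ]
}}

```text
clock: 6.35
position: [0.5883, 0.2003, 0.1444]
tool_rot: [3.118, 0.029, 2.186]
force: [0.5, -0.4, 1.1]
grip_width: 0.0428
```

Call:
{"api": "drive_tool", "payload": {
  "series": [
    [50,0,0.01,0,0],
    [50,0,0,0,0]
  ]
}}

```text
clock: 6.55
position: [0.5889, 0.2097, 0.1462]
tool_rot: [3.117, 0.03, 2.183]
force: [-1.0, -0.0, 0.4]
grip_width: 0.0428
```

Call:
{"api": "drive_tool", "payload": {
  "series": [
    [50,0,0.002,-0.02,0],
    [50,-0.001,0.003,-0.02,0],
    [50,-0.001,0.002,-0.015,0],
    [50,0,0,0,0]
  ]
}}

```text
clock: 6.95
position: [0.5897, 0.2176, 0.0953]
tool_rot: [3.11, 0.033, 2.18]
force: [-0.1, 0.3, 0.1]
grip_width: 0.043
```

Call:
{"api": "drive_tool", "payload": {
  "series": [
    [50,-0.002,-0.007,-0.006,0.01],
    [50,0,0,0,0]
  ]
}}

```text
clock: 7.15
position: [0.5882, 0.2101, 0.0905]
tool_rot: [3.109, 0.033, 2.191]
force: [-0.2, 0.4, 0.4]
grip_width: 0.0427
```

```bash
python3 - <<'E'
from h import *
s=bot.observe(); print(s['clock'],s['position'],s['tool_rot'],s['qpos'],s['force'])
im=bot.grab_frame('wrist'); cv2.imwrite('pics/e_wrist.png',im[:,:,::-1])
t=bot.grab_frame('scene'); cv2.imwrite('pics/e_s.png',cv2.resize(t[185:345,320:490,::-1],None,fx=3.7,fy=3.7,interpolation=cv2.INTER_CUBIC))
E
```

```text
7.15 [0.58820963 0.21011811 0.09045013] [3.10880503 0.0334521  2.19100969] [-0.06182356  0.73743651 -0.5854746   1.7239628   0.57787434  0.81876115
 -0.30124983] [-0.19129781  0.35172632  0.43059148]
```

View pics/e_wrist.png

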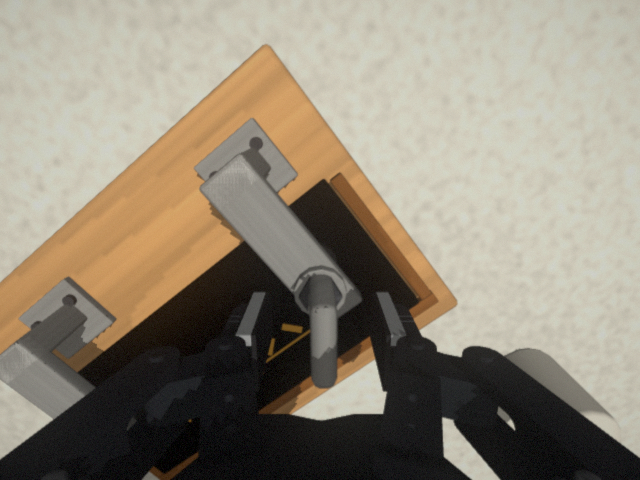

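View pics/e_s.png

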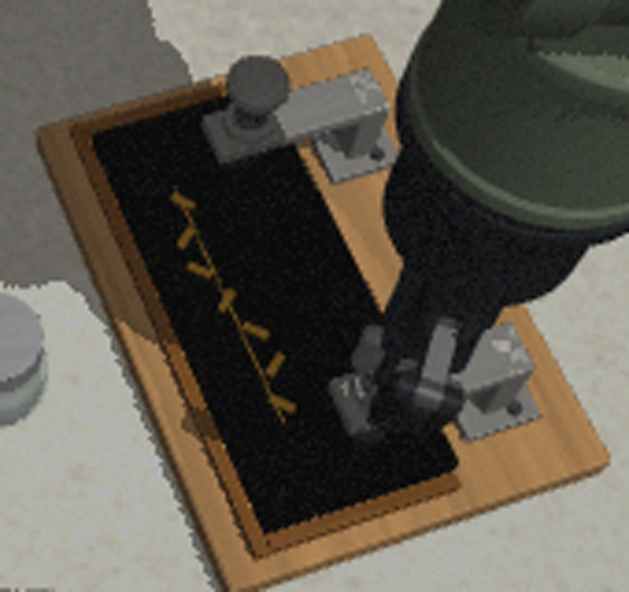

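The paddle stands centred between the open jaws, at about column 322, and the plunger is back up. Closing.

Call:
{"api": "drive_tool", "payload": {
  "series": [
    [50,0,0,-0.002,0],
    [0,0,0,0,0],
    [0,0,0,0,0],
    [0,0,0,0,0],
    [0,0,0,0,0],
    [0,0,0,0,0]
  ],
  "newtons": 40
}}

```text
clock: 7.85
position: [0.5881, 0.2108, 0.0905]
tool_rot: [3.109, 0.034, 2.19]
force: [2.2, 0.6, -2.4]
grip_width: 0.0097
```

Call:
{"api": "drive_tool", "payload": {
  "series": [
    [0,0,0,0,-0.1],
    [0,0,0,0,-0.12],
    [0,0,0,0,-0.12],
    [0,0,0,0,0]
  ]
}}

```text
clock: 8.25
position: [0.5887, 0.2109, 0.0905]
tool_rot: [3.108, 0.033, 1.839]
force: [0.1, -1.2, -0.4]
grip_width: 0.0097
```

```bash
cat > o.py <<'E'
from h import *
s=bot.observe()
for k in ['clock','position','tool_rot','qpos','force','moment','grip_width']: print(k,np.round(s[k],4))
E
python3 o.py
```

```text
clock 8.25
position [0.5887 0.2109 0.0905]
tool_rot [3.1078 0.0335 1.8385]
qpos [-0.1281  0.7225 -0.4953  1.7162  0.5098  0.8072 -0.605 ]
force [ 0.1409 -1.2332 -0.3831]
moment [-0.4208  0.665  -0.0438]
grip_width 0.0097
```

Call:
{"api": "drive_tool", "payload": {
  "series": [
    [0,0,0,0,-0.12],
    [0,0,0,0,-0.12],
    [0,0,0,0,-0.12],
    [0,0,0,0,-0.12],
    [0,0,0,0,-0.12],
    [0,0,0,0,-0.12],
    [0,0,0,0,-0.12],
    [0,0,0,0,0]
  ]
}}

```text
clock: 9.05
position: [0.5898, 0.2104, 0.0904]
tool_rot: [3.107, 0.033, 0.997]
force: [0.2, -1.7, 1.7]
grip_width: 0.0095
```

```bash
python3 o.py
```

```text
clock 9.05
position [0.5898 0.2104 0.0904]
tool_rot [3.1071 0.0331 0.9972]
qpos [-0.2712  0.7079 -0.2862  1.6878  0.3228  0.8055 -1.2945]
force [ 0.169  -1.6599  1.7484]
moment [ 0.0904  0.6212 -0.0904]
grip_width 0.0095
```

Call:
{"api": "drive_tool", "payload": {
  "series": [
    [0,0,0,0,-0.12],
    [0,0,0,0,-0.12],
    [0,0,0,0,-0.12],
    [0,0,0,0,-0.12],
    [0,0,0,0,-0.12],
    [0,0,0,0,-0.12],
    [0,0,0,0,-0.1],
    [0,0,0,0,0]
  ]
}}

```text
clock: 9.85
position: [0.5902, 0.2093, 0.0904]
tool_rot: [3.108, 0.034, 0.198]
force: [0.0, -2.4, 2.1]
grip_width: 0.0092
```

```bash
python3 o.py
```

```text
clock 9.85
position [0.5902 0.2093 0.0904]
tool_rot [3.1084 0.0335 0.1982]
qpos [-0.3842  0.7099 -0.0968  1.665   0.1191  0.8136 -1.9148]
force [ 0.0359 -2.4026  2.0554]
moment [ 0.3324  0.159  -0.0264]
grip_width 0.0092
```

Call:
{"api": "drive_tool", "payload": {
  "series": [
    [0,0,0,0,-0.08],
    [0,0,0,0,-0.08],
    [0,0,0,0,-0.05],
    [0,0,0,0,-0.05],
    [0,0,0,0,0]
  ]
}}

```text
clock: 10.35
position: [0.5901, 0.209, 0.0904]
tool_rot: [3.109, 0.034, -0.033]
force: [-0.7, -3.1, 1.6]
grip_width: 0.0096
```

```bash
python3 o.py
```

```text
clock 10.35
position [0.5901 0.209  0.0904]
tool_rot [ 3.1095  0.0339 -0.0326]
qpos [-0.4131  0.7114 -0.0436  1.6627  0.0569  0.8137 -2.0897]
force [-0.6504 -3.1199  1.5774]
moment [ 0.3429 -0.0719 -0.0366]
grip_width 0.0096
```

Call:
{"api": "drive_tool", "payload": {
  "series": [
    [0,0,0,0,-0.04],
    [0,0,0,0,-0.04],
    [0,0,0,0,0]
  ]
}}

```text
clock: 10.65
position: [0.5901, 0.2089, 0.0905]
tool_rot: [3.11, 0.034, -0.108]
force: [-0.1, -1.5, 1.9]
grip_width: 0.0096
```

```bash
python3 o.py | egrep "rot|mom|qpos"
```

```text
tool_rot [ 3.1101  0.0341 -0.1082]
qpos [-0.4223  0.7119 -0.0264  1.6624  0.0362  0.8133 -2.1466]
moment [ 0.2714 -0.0368 -0.0522]
```

Call:
{"api": "drive_tool", "payload": {
  "series": [
    [0,0,0,0,-0.03],
    [0,0,0,0,-0.03],
    [0,0,0,0,0]
  ]
}}

```text
clock: 10.95
position: [0.59, 0.2089, 0.0905]
tool_rot: [3.11, 0.034, -0.17]
force: [-0.9, -3.5, 2.1]
grip_width: 0.0096
```

```bash
python3 o.py | egrep "rot|mom|qpos"
```

```text
tool_rot [ 3.1097  0.0342 -0.1705]
qpos [-0.4307  0.7124 -0.0116  1.6624  0.0194  0.8132 -2.1941]
moment [0.1346 0.0955 0.5943]
```

Call:
{"api": "drive_tool", "payload": {
  "series": [
    [0,0,0,0,-0.02],
    [0,0,0,0,-0.02],
    [0,0,0,0,0]
  ]
}}

```text
clock: 11.25
position: [0.5899, 0.2089, 0.0905]
tool_rot: [3.109, 0.034, -0.211]
force: [-0.5, -3.3, 3.2]
grip_width: 0.0099
```

```bash
python3 o.py | egrep "rot|mom|qpos"
```

```text
tool_rot [ 3.1092  0.034  -0.2112]
qpos [-4.3670e-01  7.1270e-01 -1.7000e-03  1.6624e+00  8.7000e-03  8.1320e-01
moment [0.0258 0.1699 1.3277]
```

The moment about z climbed to 1.3 N m while turning from -0.14 to -0.21, so the screw is on its hard stop. Extrapolating to zero moment puts the seat at yaw -0.14, against -0.148 predicted from the bracket. Now I back off a quarter turn, to yaw about 1.43.

Call:
{"api": "drive_tool", "payload": {
  "series": [
    [0,0,0,0,0.04],
    [0,0,0,0,0.03],
    [0,0,0,0,0]
  ]
}}

```text
clock: 11.55
position: [0.5901, 0.2088, 0.0904]
tool_rot: [3.109, 0.034, -0.136]
force: [-1.0, -2.6, 2.5]
grip_width: 0.0093
```

```bash
python3 o.py | egrep "rot|mom|qpos|grip"
```

```text
tool_rot [ 3.1094  0.0338 -0.1356]
qpos [-0.4264  0.7122 -0.0197  1.6624  0.0295  0.8132 -2.1682]
moment [0.3516 0.1248 0.014 ]
grip_width 0.0093
```

Call:
{"api": "drive_tool", "payload": {
  "series": [
    [0,0,0,0,0.12],
    [0,0,0,0,0.12],
    [0,0,0,0,0.12],
    [0,0,0,0,0.12],
    [0,0,0,0,0.12],
    [0,0,0,0,0.12],
    [0,0,0,0,0.12],
    [0,0,0,0,0.12],
    [0,0,0,0,0.12],
    [0,0,0,0,0.12],
    [0,0,0,0,0.12],
    [0,0,0,0,0]
  ]
}}

```text
clock: 12.75
position: [0.5895, 0.2106, 0.0904]
tool_rot: [3.115, 0.032, 1.232]
force: [1.1, -0.2, 2.4]
grip_width: 0.0096
```

```bash
python3 o.py
```

```text
clock 12.75
position [0.5895 0.2106 0.0904]
tool_rot [3.1146 0.0324 1.2323]
qpos [-0.2264  0.7125 -0.3506  1.6916  0.3744  0.8104 -1.1005]
force [ 1.0612 -0.1829  2.3532]
moment [0.1327 0.46   0.0125]
grip_width 0.0096
```

Call:
{"api": "drive_tool", "payload": {
  "series": [
    [0,0,0,0,0.1],
    [0,0,0,0,0.06],
    [0,0,0,0,0.03],
    [0,0,0,0,0]
  ]
}}

```text
clock: 13.15
position: [0.5893, 0.2108, 0.0904]
tool_rot: [3.116, 0.032, 1.414]
force: [-0.0, -0.8, 3.0]
grip_width: 0.0093
```

```bash
python3 o.py; python3 - <<'E'
from h import *
c=bot.camera_info('wrist'); im=bot.grab_frame('wrist'); cv2.imwrite('pics/f_wrist.png',im[:,:,::-1]); np.save('f.npy',c,allow_pickle=True)
t=bot.grab_frame('scene'); cv2.imwrite('pics/f_s.png',cv2.resize(t[185:345,320:490,::-1],None,fx=3.7,fy=3.7,interpolation=cv2.INTER_CUBIC))
cv2.imwrite('pics/f_full.png',t[:,:,::-1])
E
```

```text
clock 13.15
position [0.5893 0.2108 0.0904]
tool_rot [3.1157 0.0318 1.4139]
qpos [-0.196   0.7157 -0.3958  1.6967  0.4148  0.812  -0.9518]
force [-0.0456 -0.8267  3.0359]
moment [-0.0879  0.469   0.0573]
grip_width 0.0093
```

View pics/f_wrist.png

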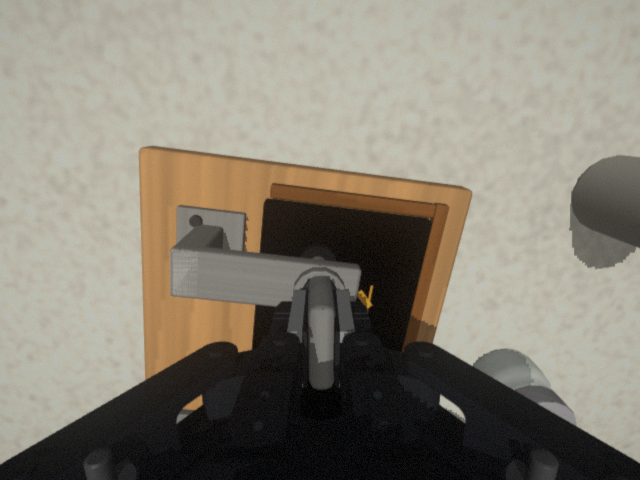

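View pics/f_full.png

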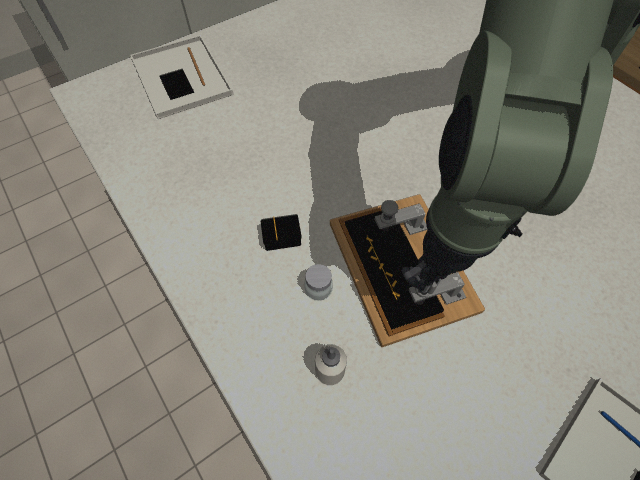

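The wrist view shows the paddle between the pads, from about (318,280) to (322,385), roughly square to the bracket arm. The bystanders have not moved and the plunger is up. I'll check the angle.

```bash
python3 - <<'E'
import cv2
im=cv2.imread('pics/f_wrist.png'); cv2.imwrite('pics/f_c.png',cv2.resize(im[235:395,160:370],None,fx=3.75,fy=3.75,interpolation=cv2.INTER_CUBIC))
E
```

```text
(no output)
```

View pics/f_c.png

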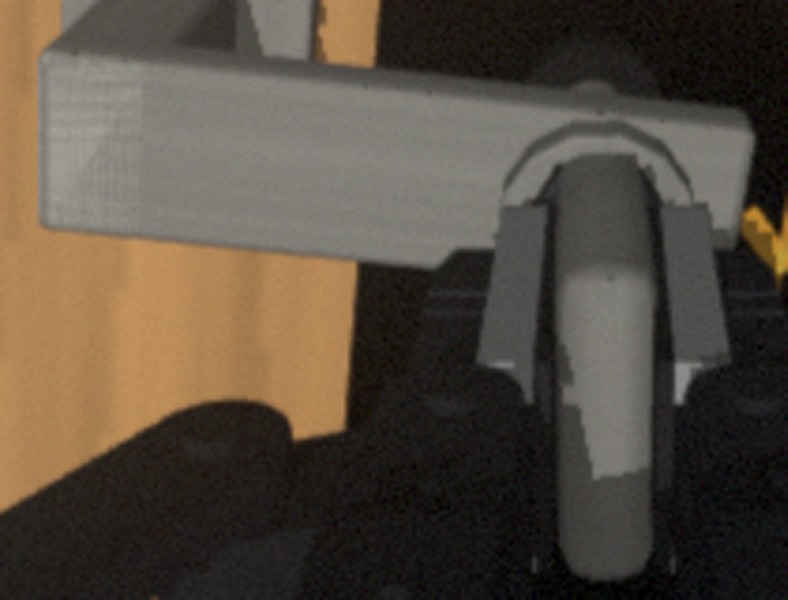

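Call:
{"api": "drive_tool", "payload": {
  "series": [
    [0,0,0,0,0.015],
    [0,0,0,0,0]
  ]
}}

```text
clock: 13.45
position: [0.5892, 0.2108, 0.0904]
tool_rot: [3.116, 0.032, 1.427]
force: [0.2, -1.3, 2.5]
grip_width: 0.0093
```

```bash
python3 - <<'E'
from h import *
c=np.load('f.npy',allow_pickle=True).item()
w=lambda x,y:(x/3.75+160-.37,y/3.75+235-.37)
def ang(A,B,z):
    d=atz(c,w(*B),z)-atz(c,w(*A),z); return np.degrees(np.arctan2(d[1],d[0])),np.linalg.norm(d)
for A,B in [((607,272),(606,575)),((558,290),(560,550)),((655,290),(651,550))]: print('paddle',ang(A,B,.119))
print('br',ang((42,228),(430,268),.068),ang((42,60),(740,112),.068))
E
python3 o.py
```

```text
paddle (np.float64(-99.02795079020892), np.float64(0.034673478809146036))
paddle (np.float64(-99.1369335289724), np.float64(0.029649766049302386))
paddle (np.float64(-98.9862276550991), np.float64(0.029710894812295618))
br (np.float64(-16.326160689355127), np.float64(0.05166552544172863)) (np.float64(-14.044792795316473), np.float64(0.08986849975750938))
clock 13.45
position [0.5892 0.2108 0.0904]
tool_rot [3.1156 0.0322 1.4269]
qpos [-0.1943  0.716  -0.3985  1.697   0.4177  0.8123 -0.9414]
force [ 0.1988 -1.3397  2.5302]
moment [-0.1749  0.5687  0.0526]
grip_width 0.0093
```

Call:
{"api": "drive_tool", "payload": {
  "series": [
    [0,0,0,0,0],
    [0,0,0,0,0],
    [0,0,0,0,0]
  ]
}}

```text
clock: 13.75
position: [0.5892, 0.2108, 0.0904]
tool_rot: [3.116, 0.032, 1.426]
force: [0.1, -1.4, 2.5]
grip_width: 0.0095
```

```bash
python3 o.py; python3 - <<'E'
from h import *
bot.grab_frame('scene'); bot.grab_frame('top')
for n in ["glue_bottle_mid","jar_mid","lacquer_box_mid","plunger_top"]:
    for cam in ['scene','top']: 
        m=bot.masks_of(cam,n)
        print(n,cam,[(round(r['conf'],2),np.round(r['point'],1)) for r in m[:1]])
print(bot.job_done()); print(bot.observe()['clock'])
E
```

```text
clock 13.75
position [0.5892 0.2108 0.0904]
tool_rot [3.1156 0.0323 1.4258]
qpos [-0.1946  0.7159 -0.3983  1.697   0.4176  0.8124 -0.9424]
force [ 0.1198 -1.4432  2.517 ]
moment [-0.1521  0.5432  0.0369]
grip_width 0.0095
glue_bottle_mid scene [(0.92, array([330.8, 364.5]))]
glue_bottle_mid top [(0.68, array([224.4, 182.5]))]
jar_mid scene [(0.77, array([321.4, 279.3]))]
jar_mid top [(0.91, array([295.7, 219.8]))]
lacquer_box_mid scene [(0.84, array([281.1, 231.9]))]
lacquer_box_mid top [(0.83, array([362.1, 220. ]))]
plunger_top scene [(0.65, array([387.3, 210.9]))]
plunger_top top [(0.82, array([299.1, 307.9]))]
the job is handed in; nothing more can be done
None
the job is handed in; nothing more can be done
```

I did the whole job in the order asked and handed it in at about 14–15 s of robot time, still gripping the thumbscrew.

- **Plunger:** I pressed it with shut fingers to z = 0.098 m. There the force rose sharply from 7 to 24 N, so it was on its stop. I then lifted off, and the later pictures show it back up.
- **Thumbscrew:** I gripped the paddle and turned it about 2.33 rad clockwise. The hard stop showed as a moment rising to 1.3 N m, which puts the seat at tool yaw about -0.14. I then backed off a quarter turn to yaw 1.426 and kept the 40 N grip.

**Last checks:**
- The back-off from the moment-derived seat is about 1.57 rad. The wrist picture put the screw at about 1.43 rad against the bracket, as asked.
- The tool had stopped moving and the wrist force was under 3 N.
- The bottle, jar and box show where they were at the start, to within a few pixels of detector noise.

**What disagreed:**
- The first top-view estimate of the paddle's angle was about 6° off the wrist views, so I used the wrist views.
- Of the two bracket edges measured in the last wrist picture, one read -14.0° instead of about -16.5°, so I left it out.
- The tool ended tilted about 2° from vertical, which did not affect the grip.

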